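# Uncover the marked air valve and push it shut

## Task

One air line of the bench has to be shut off: push the sliding cover of the grey valve box by its raised middle all the way aside, so that it uncovers the valve whose handle ends in a ring (it stands behind the long stepped hose coupler on the front of the box). Then push that ring-ended handle round clockwise, seen from above, as far as it goes, so that it lies across its pipe. Leave the cover aside, leave the plain straight handle as it is, and do not disturb the other things on the bench.

Things in the scene. Friction and masses are not known exactly. Their poses are not given: they have to be found in the camera images.
- valve_box: Grey metal box fixed to the bench, 112 (x) x 248 (y) x 70 mm high, walls 6 mm, open on top under the cover. Origin: centre of its underside; x points to its rear, y along its length to the left, z up. Guide rails on the front and rear walls (|x| 51 to 59 mm) reach z = 80 mm. Two valves inside, one in the left half, one in the right; which is the ring valve varies.
- cover (a joint): Sliding cover, in m: 0 = centred, hiding both valves (starts within 12 mm of it); +0.118 = stop, fully left (+y of the box), right half uncovered; -0.118 = stop, fully right, left half uncovered. It overhangs the box's end when aside, cannot be lifted, takes about 1.5 N to slide and stays where it is left.
- cover_mid (a point): Centre of the top of the cover's raised middle, 94 mm above the bench; axes as the box's. The raised middle is an aluminium block 90 (x) x 100 (y) x 19 mm high with five dark grooves; push against one of its upright end faces, 50 mm either side of this point along y. The rest of the cover is a flat plate, 102 x 244 mm, its top 75 and underside 72 mm above the bench.
- valve_ring: The valve to shut. Origin: on its handle's vertical pivot axis, at bench height; axes as the box's. Fixed in the box at x = +15 mm and either y = -62 mm (right) or y = +58 mm (left) of the box's origin. Its brass pipe runs out through the box's front and ends in a stepped steel hose coupler, up to 120 mm in front of the pivot, 30 mm above the bench.
- handle_ring (a joint): Angle of the ring-ended handle, rad: 0 = open, pointing to the front (-x of the box); grows clockwise seen from above; 1.571 = shut at its stop, pointing left (+y of the box), across the pipe. Starts between 0 and 0.2. Takes about 0.09 N m (3 N at 35 mm from the pivot) and stays where it is left.
- ring_tip (a point): Centre of the ring at the end of the marked handle, 44 mm from the pivot, 60 mm above the bench. Steel handle: hub 22 mm across, blade 12 mm wide, 55 to 65 mm above the bench; ring 26 mm across with a 10 mm hole, ending 57 mm from the pivot. Nothing else in its half of the box is higher than 38 mm. When open, its right side (-y) is the one to push.
- valve_plain: The other valve, in the other half of the box: its handle is a plain straight bar. Origin on its pivot axis at bench height; axes as the box's. On the front of the box its pipe ends in a short blanking plug, up to 83 mm in front of the pivot. To be left as it is.
- handle_plain (a joint): Angle of the plain handle, same sense as the ring-ended one; starts between 0 and 0.2 and must stay there.
- plain_tip (a point): Point on the plain handle, 44 mm from its pivot, 60 mm above the bench; the bar is 12 mm wide, 10 mm high and ends 57 mm from the pivot.
- motor_b: small red brushless motor with wires, about 56x90x38 mm, lying left of the box; loose, to be left alone. Origin: centre of its underside.
- screw_box: small pale carton, 45x65x22 mm, left of the box; loose, to be left alone. Origin: centre of its underside.
- green_jar: green jar, 54 mm across, 40 mm high, right of the box; loose, to be left alone. Origin: centre of its underside.
- usb_stick: red memory stick, 18x54x8 mm, right of the box; loose, to be left alone. Origin: centre of its underside.
- solder_reel: grey reel lying flat, 62 mm across, 36 mm high, behind the box; loose, to be left alone. Origin: centre of its underside.
- marker_pen: blue marker pen, 124 mm long, 15 mm thick, near the front edge of the bench; loose, to be left alone. Origin: centre of its underside.
- tape_kapton: amber tape roll lying flat, 76 mm across, 15 mm high, at the left, near the front edge of the bench; loose, to be left alone. Origin: centre of its underside.

How it is judged:
By the outcome, as a careful person would: the job done as asked, in the order asked, and still so for the second after the job is handed in, with the robot touching nothing.
It also fails if it takes over 45 s, if anything falls off the work surface, if the arm or the gripper's body presses on something with over 40 N, if the wrist force passes 120 N, or if a joint passes its speed limit or range.

## Robot

A 6-joint arm with a two-finger parallel gripper is mounted at the origin on a cart in front of the work surface, level with it; the furniture and walls round the work are solid. World frame = base frame: x ahead of the robot, y to its left, z up, the work surface at z = 0. Lengths are in m, angles in rad, forces in N, time in s.
With the tool pointing down it reaches from about 0.375 to 0.9 m from the base axis. Payload 3.1 kg.
Tool frame: the origin (TCP) lies at the very end of the fingers, on their centre line; the grasp point (between the pads) lies 19 mm behind it (manip.tcp_to_grasp is the distance from the TCP to the grasp point, in m); z points along the fingers, y is the line along which they close (so a half turn about z gives the same grasp; the last joint's range is limited). The gripper opens to 85 mm and grips with 20 to 120 N. Pads are 22 mm wide; open, the fingers measure 114 mm over their backs; the gripper's body (76 mm by 85 mm) begins 54 mm behind the grasp point. The pads swing forward as they close: fully open they stand 13 mm farther back than shut.
Start: joints at [1.069, 0.527, 1.433, -0, 1.181, -0.178], TCP at [0.199, 0.593, 0.231] pointing down, gripper open.
Joint ranges: [-3.08, 3.08], [-0.75, 2.2], [0.22, 2.44], [-1.43, 4.57], [0, 2.65], [-2.85, 2.85]. Speed limits (rad/s): [2.79, 2.79, 3.14, 3.14, 3.14, 3.14].

## Interface

Orientations are given as a unit quaternion [x, y, z, w].
In Python, from station import manip gives the robot as it stands. The module is installed in compiled form; this text tells all that it offers.
- The arm moves only by the tool step_arm, never from a script. Its argument "commands" is one flat list of numbers, 6 for each row, row after row: the shift along the tool's x, y, z in m, then the turn, a rotation vector about the tool's x, y, z in degrees. A call has exactly 10 rows; each row is the pose to reach, as a shift and turn from the pose commanded when the call began, along the tool's axes at that moment; what a row does not reach only later rows make up. A row lasts 1/10 s, in which the tool goes at most 50 mm and 8.59 degrees, less where a joint would pass 70% of its speed; a pose out of reach is approached as far as the arm can. A call with a gripper value outside its range is refused whole. "jaw" is the opening in per cent of the stroke, from 0 (shut) to 100 (fully open), set as the call begins (left out, the last holds). The fingers move at their own pace and stop on an object; "grip_force" is the grip in N (left out, the last holds). Time passes only in rows, so rows that repeat a pose let the fingers close, or fill a call up. It gives the time, the measured TCP pose, the force, the opening and the grip force at its end, in the units of the state.
- manip.sense(): the state, without advancing time (a new reading comes with each control period).
- manip.snapshot(name): name is "side" or "top" or "wrist"; returns a dict with "pixels" (384x512x3 uint8, blue, green, red), "fx", "fy", "cx", "cy" (pixels), "R" (3x3) and "t" (3): a world point X has camera coordinates R X + t; the wrist camera has in their place "mount" (4x4, takes a point from camera to tool coordinates, whose origin is the TCP and whose axes are the flange's). Camera axes: x right, y down, z forward; pixel columns grow to the right and rows downward; lengths in m; the calibration is good to about 2 mm. A picture is of the moment at which its call begins: read the wrist's pose just before it. There is no depth.
- manip.sign_off(): hands the job in; it is judged then, once.
The state is a dict: "t": time; "q": joint angles; "qd": joint speeds; "tau": joint torques, N m; "tcp_pos": TCP position; "tool_rot": TCP orientation; "force": force on the tool from outside, world axes, zero at the start; "ft_torque": the same for the moment, N m; "finger_gap": opening from 0.0 (shut) to 1.0 (fully open); "gripper_force": force on a finger pad.
Only numpy, scipy, OpenCV 4.12 (cv2) and the standard library are available. Lean on these libraries where they do the work, as an engineer would, in place of code of your own. Each camera call takes 0.05 s, during which the arm holds its last target. There are 200 camera calls.

## Working session

There is one attempt and no reset: what is moved stays moved. The work goes in short steps, Python scripts to look and compute and a tool call to move; the robot and the scene stay as the last step left them, time stands still between calls to the robot, and variables do not carry over. Pictures are saved under pics/ and viewed, at most 10 in all, crops included, and the job is handed in when it is done.

Besides the shell and the picture viewer there is one more tool, called by a JSON object that holds its "method" and its "body", one argument or row to a line. step_arm: Moves the arm, as the interface text tells. Its arguments: {"type":"object","properties":{"commands":{"type":"array","items":{"type":"number"}},"jaw":{"type":"number"},"grip_force":{"type":"number"}},"required":["commands"]}

```bash
mkdir -p pics
python3 - <<'E'
from station import manip
import cv2,numpy as np,pickle
s=manip.sense(); print(s)
d={}
for n in("top","side"):
    p=manip.snapshot(n); d[n]=p; cv2.imwrite(f"pics/{n}0.png",p["pixels"]); print(n,p["fx"],p["cx"],p["cy"],p["R"],p["t"])
pickle.dump(d,open("cal.pkl","wb"))
E
```

```text
{'t': 0.0, 'q': array([ 1.06849182e+00,  5.28479378e-01,  1.43388427e+00, -3.66927248e-05,
        1.18136978e+00, -1.78499915e-01]), 'qd': array([ 1.28413904e-03, -2.01325053e-03,  5.03601613e-04,  9.82036340e-07,
       -2.54208486e-04, -6.94543464e-04]), 'tau': array([-2.27277422e-03, -4.42346656e+01, -1.78021163e+01, -2.04105004e-04,
        8.51706311e-03,  2.99641464e-06]), 'tcp_pos': array([0.19849913, 0.59190261, 0.23033122]), 'tool_rot': array([ 1.61188932e-01,  9.86922987e-01, -1.01463256e-03, -3.41374219e-04]), 'force': array([ 0.89714561,  0.14714413, -0.36452573]), 'ft_torque': array([-0.01258433,  0.00657242, -0.02163268]), 'gripper_force': 0.0, 'finger_gap': 0.9994941621012035}
top 354.5146066125267 260.42793579632786 193.0233324860155 [[ 0.13292629 -0.99112514  0.00124553]
 [-0.96816388 -0.13011554 -0.21384259]
 [ 0.21210683  0.02721942 -0.97686734]] [-0.1237099   0.49083903  0.9469844 ]
side 453.6201224550795 262.8031987577741 185.47658490179765 [[-0.95093209 -0.30855426  0.0228569 ]
 [-0.13679397  0.35302162 -0.92556099]
 [ 0.27751681 -0.88327233 -0.37790795]] [0.42191308 0.17692987 1.17831656]
```

Run:
```python
import cv2
for n in("top","side"):
    i=cv2.imread(f"pics/{n}0.png"); cv2.imwrite(f"pics/{n}0b.png",cv2.resize(i,(800,600),interpolation=cv2.INTER_CUBIC))
```

```text
(no output)
```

View pics/top0b.png

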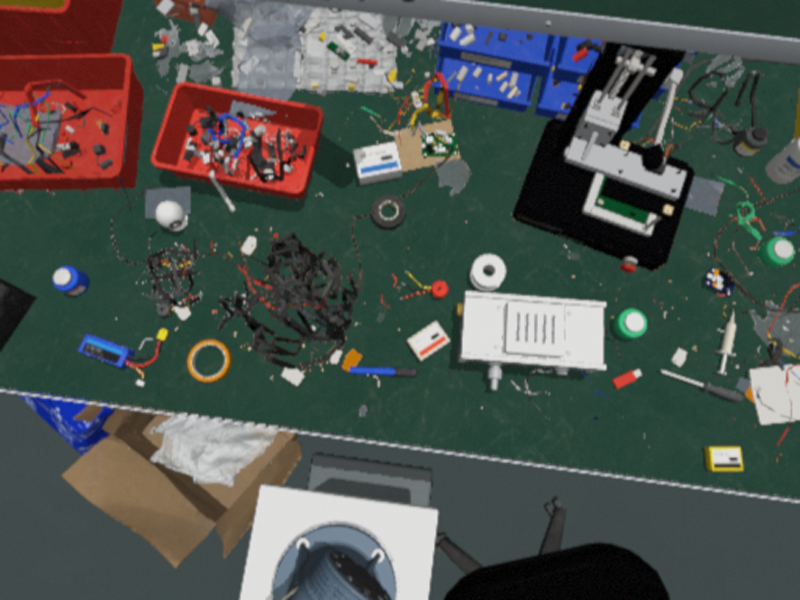

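View pics/side0b.png

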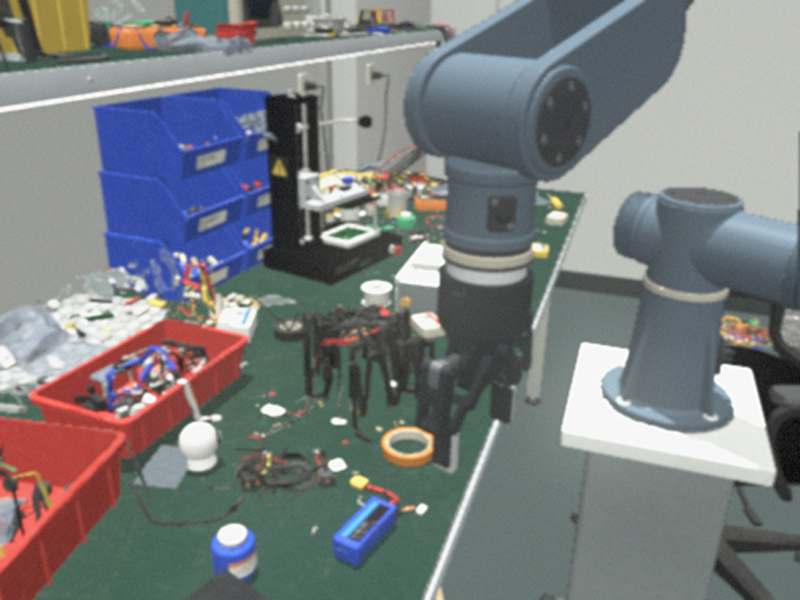

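The box is at about (535,330) of the 800-px top view. The long coupler is at (494,375), in the left half, and the short plug is at (561,370). So the ring valve is on the left and the cover goes right (-y). Next I'll zoom in for the pose.

Run:
```python
import cv2
i=cv2.imread("pics/top0.png")[170:260,275:425]; cv2.imwrite("pics/crop1.png",cv2.resize(i,None,fx=5.3333,fy=5.3333,interpolation=cv2.INTER_CUBIC))
```

```text
(no output)
```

View pics/crop1.png

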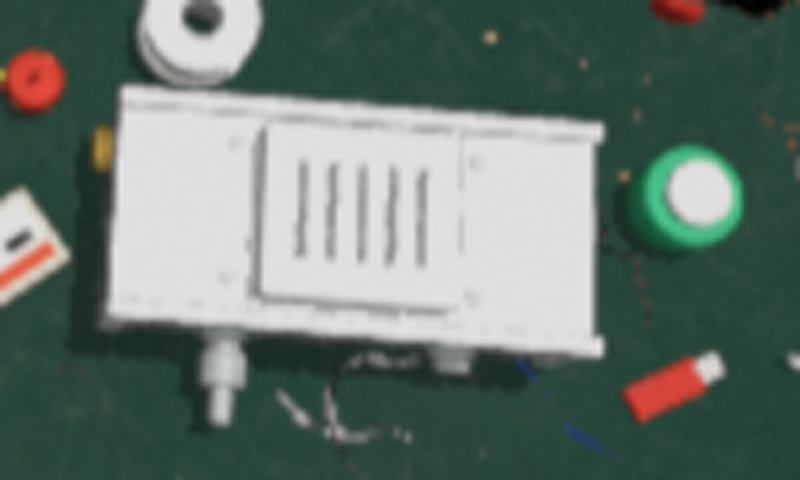

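The crop shows the rail corners at about (122,88), (605,125), (605,356) and (107,318), and the grooves centred near (362,214). I'll fit the pose to these.

```bash
cat > h.py <<'E'
import numpy as np,pickle
d=pickle.load(open("cal.pkl","rb"))
def proj(X,p):
    c=np.asarray(X)@np.array(p["R"]).T+p["t"]; return np.c_[c[:,0]/c[:,2]*p["fx"]+p["cx"],c[:,1]/c[:,2]*p["fy"]+p["cy"]]
def W(pose,P):
    x,y,a=pose; P=np.atleast_2d(np.asarray(P,float)); c,s=np.cos(a),np.sin(a)
    return np.c_[x+c*P[:,0]-s*P[:,1],y+s*P[:,0]+c*P[:,1],P[:,2]]
E
python3 - <<'E'
from h import *; from scipy.optimize import least_squares
p=d["top"]; print("cam",-np.array(p["R"]).T@p["t"])
px=np.array([(122,88),(605,125),(605,354),(107,318),(362,214)])/5.3333+[275,170]-.4
P=lambda v:np.array([(.059,.124,.08),(.059,-.124,.08),(-.059,-.124,.08),(-.059,.124,.08),(0,v[3],.094)])
f=lambda v:(proj(W(v[:3],P(v)),p)-px).ravel()
r=least_squares(f,[.55,-.25,0,0]);print(r.x,r.x[2]*57.3,r.fun.round(1))
v=r.x
# check other features (crop px): coupler end, plug
for n,q in dict(coupler=(-.105,.058,.03),plug=(-.068,-.062,.03),blkL_r=(.045,v[3]+.05,.094),blkR_f=(-.045,v[3]-.05,.094)).items(): print(n,((proj(W(v[:3],[q]),p)-[275,170]+.4)*5.3333).round(0))
for n,q in dict(pushstart=(0,v[3]+.05,.085),pushend=(0,-.118+.05,.085),pivot=(.015,.058,.06)).items(): print(n,W(v[:3],[q]).round(4))
E
```

```text
cam [ 0.29079505 -0.08452258  1.03019451]
[ 0.47770339 -0.28401037  0.05678639  0.00184686] 3.2538602354121555 [ 0.1  0.2 -0.3 -0.  -0.3  0.   0.5 -0.3 -0.   0.1]
coupler [[221. 424.]]
plug [[452. 371.]]
blkL_r [[266. 120.]]
blkR_f [[460. 312.]]
pushstart [[ 0.4748 -0.2322  0.085 ]]
pushend [[ 0.4816 -0.3519  0.085 ]]
pivot [[ 0.4894 -0.2253  0.06  ]]
```

{"method": "step_arm", "body": {
  "commands": [-0.036,-0.029,-0.001,0,0,4,-0.072,-0.058,-0.002,0,0,8,-0.108,-0.087,-0.003,0,0,12,-0.144,-0.116,-0.004,0,0,16,-0.18,-0.145,-0.005,0,0,20,-0.216,-0.174,-0.006,0,0,24,-0.252,-0.203,-0.007,0,0,28,-0.288,-0.232,-0.008,0,0,32,-0.324,-0.261,-0.009,0,0,36,-0.36,-0.29,-0.01,0,0,40],
  "jaw": 0
}}

```text
t: 1.1
tcp_pos: [0.4483, 0.2013, 0.2412]
tool_rot: [0.49, 0.872, -0.0, -0.0]
force: [1.5, -0.2, 0.1]
finger_gap: 0.002
gripper_force: 0.0
```

```bash
cat >> h.py <<'E'
BOX=np.array([.4777,-.2840,.0568])
def goal(pb,yaw_deg):
    """shift & turn in tool axes to reach box point pb (TCP) with tool x at box angle yaw_deg (90 = box +y)"""
    from station import manip; from scipy.spatial.transform import Rotation as R
    s=manip.sense(); R0=R.from_quat(s["tool_rot"]); a=np.radians(yaw_deg)+BOX[2]
    Rg=R.from_matrix(np.array([[np.cos(a),np.sin(a),0],[np.sin(a),-np.cos(a),0],[0,0,-1]]))
    return np.r_[R0.inv().apply(W(BOX,[pb])[0]-s["tcp_pos"]),np.degrees((R0.inv()*Rg).as_rotvec())].round(4)
E
python3 -c "
from h import *
print(goal((0,.08,.2),90))"
```

```text
[-3.59400e-01 -1.89200e-01  4.12000e-02 -2.69000e-02 -8.00000e-03
  2.80258e+01]
```

{"method": "step_arm", "body": {
  "commands": [-0.036,-0.019,0.002,0,0,2.8,-0.072,-0.038,0.004,0,0,5.6,-0.108,-0.057,0.008,0,0,8.4,-0.144,-0.076,0.012,0,0,11.2,-0.18,-0.095,0.016,0,0,14,-0.216,-0.113,0.021,0,0,16.8,-0.252,-0.132,0.026,0,0,19.6,-0.288,-0.151,0.031,0,0,22.4,-0.324,-0.17,0.036,0,0,25.2,-0.359,-0.189,0.041,0,0,28]
}}

```text
t: 2.1
tcp_pos: [0.4736, -0.2035, 0.1998]
tool_rot: [0.686, 0.727, 0.0, -0.0]
force: [0.1, 0.8, 0.6]
finger_gap: 0.002
gripper_force: 0.0
```

Run:
```python
from h import *
print(goal((0,.08,.083),90))
from station import manip; import cv2
a=manip.snapshot("wrist")["pixels"]; b=manip.snapshot("top")["pixels"][150:270,240:440]
cv2.imwrite("pics/w1.png",np.hstack([a[:,::1],cv2.resize(b,(288,173))[:0].sum() or a[:, :0]]) if 0 else a)
```

```text
[-0.0006 -0.0004  0.1168 -0.0186 -0.0231  0.0499]
```

View pics/w1.png

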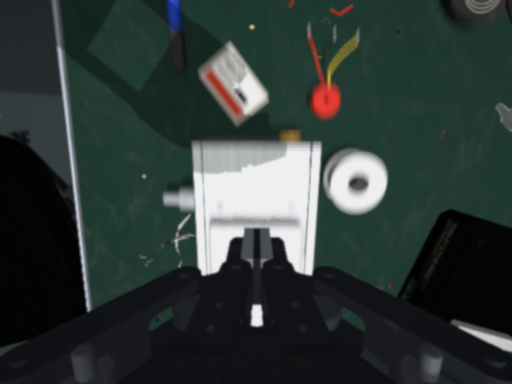

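The wrist view shows the block's left edge at row ~220, running (210..300, 220), and the finger tips near (255,232). I'll check that against the model before lowering.

```bash
cat >> h.py <<'E'
def wproj(p,s,X):
    from scipy.spatial.transform import Rotation as R
    t=R.from_quat(s["tool_rot"]).inv().apply(np.asarray(X)-s["tcp_pos"]); M=np.linalg.inv(p["mount"]); c=t@M[:3,:3].T+M[:3,3]
    return np.c_[c[:,0]/c[:,2]*p["fx"]+p["cx"],c[:,1]/c[:,2]*p["fy"]+p["cy"]]
E
python3 - <<'E'
from h import *
from station import manip
s=manip.sense();p=manip.snapshot("wrist")
print(wproj(p,s,W(BOX,[(.045,.052,.094),(-.045,.052,.094),(.059,.124,.08),(-.059,.124,.08),(0,.08,.083)])).round(0), wproj(p,s,[s["tcp_pos"]]).round(0))
E
```

```text
[[305. 219.]
 [207. 219.]
 [321. 138.]
 [190. 139.]
 [256. 187.]] [[258. 245.]]
```

{"method": "step_arm", "body": {
  "commands": [0,0,0.016,0,0,0,0,0,0.032,0,0,0,0,0,0.048,0,0,0,0,0,0.064,0,0,0,0,0,0.08,0,0,0,0,0,0.092,0,0,0,0,0,0.102,0,0,0,0,0,0.11,0,0,0,0,0,0.116,0,0,0,0,0,0.116,0,0,0]
}}

```text
t: 3.25
tcp_pos: [0.4736, -0.2015, 0.0837]
tool_rot: [0.685, 0.728, -0.0, -0.001]
force: [-0.6, -1.2, 0.2]
finger_gap: 0.005
gripper_force: 0.0
```

Run:
```python
from h import *
print(goal((0,-.068+.011,.083),90))
```

```text
[-0.1396 -0.0011  0.0006 -0.0534 -0.0444  0.1984]
```

Push 142 mm along -x of the tool, in two calls (a little past nominal).

{"method": "step_arm", "body": {
  "commands": [-0.008,0,0,0,0,0,-0.016,0,0,0,0,0,-0.024,0,0,0,0,0,-0.033,0,0,0,0,0,-0.042,0,0,0,0,0,-0.051,0,0,0,0,0,-0.06,0,0,0,0,0,-0.069,0,0,0,0,0,-0.078,0,0,0,0,0,-0.087,0,0,0,0,0]
}}

```text
t: 4.25
tcp_pos: [0.4788, -0.2893, 0.0842]
tool_rot: [0.686, 0.728, -0.0, -0.0]
force: [-0.3, 2.1, 1.1]
finger_gap: 0.001
gripper_force: 0.9
```

{"method": "step_arm", "body": {
  "commands": [-0.009,0,0,0,0,0,-0.018,0,0,0,0,0,-0.026,0,0,0,0,0,-0.034,0,0,0,0,0,-0.04,0,0,0,0,0,-0.044,0,0,0,0,0,-0.048,0,0,0,0,0,-0.05,0,0,0,0,0,-0.052,0,0,0,0,0,-0.053,0,0,0,0,0]
}}

```text
t: 5.25
tcp_pos: [0.4821, -0.3398, 0.0842]
tool_rot: [0.686, 0.728, 0.001, -0.002]
force: [-0.4, 6.3, 2.6]
finger_gap: 0.0
gripper_force: 3.4
```

Run:
```python
from h import *
print(goal((0,-.068+.011,.083),90))
```

```text
[-0.0011 -0.0012  0.0012 -0.036  -0.2116  0.1551]
```

{"method": "step_arm", "body": {
  "commands": [-0.0005,0,0,0,0,0,-0.001,0,0,0,0,0,-0.0015,0,0,0,0,0,-0.002,0,0,0,0,0,-0.002,0,0,0,0,0,-0.0025,0,0,0,0,0,-0.003,0,0,0,0,0,-0.003,0,0,0,0,0,-0.003,0,0,0,0,0,-0.003,0,0,0,0,0]
}}

```text
t: 6.25
tcp_pos: [0.4821, -0.3398, 0.0842]
tool_rot: [0.686, 0.728, 0.002, -0.004]
force: [0.9, 11.2, 4.8]
finger_gap: -0.0
gripper_force: 5.5
```

The force rises with no motion, so the cover is at its stop. I'll back off, rise and look.

{"method": "step_arm", "body": {
  "commands": [0.005,0,0,0,0,0,0.015,0,0,0,0,0,0.02,0,-0.01,0,0,0,0.02,0,-0.03,0,0,0,0.02,0,-0.05,0,0,0,0.02,0,-0.07,0,0,0,0.02,0,-0.085,0,0,0,0.02,0,-0.1,0,0,0,0.02,0,-0.1,0,0,0,0.02,0,-0.1,0,0,0]
}}

```text
t: 7.25
tcp_pos: [0.4814, -0.3248, 0.1849]
tool_rot: [0.685, 0.728, -0.0, 0.001]
force: [-0.5, 0.6, -0.1]
finger_gap: -0.005
gripper_force: 0.0
```

Run:
```python
from h import *
from station import manip; import cv2,pickle
s=manip.sense();p=manip.snapshot("wrist"); cv2.imwrite("pics/w2.png",p["pixels"]);pickle.dump((s,p),open("w2.pkl","wb"))
V=(.015,.058,.06)
ring=lambda t:(V[0]-.044*np.cos(t),V[1]+.044*np.sin(t),.065)
print(wproj(p,s,W(BOX,[V,ring(0),ring(.1),ring(.2)])).round(0),s["tcp_pos"])
```

```text
[[273.  78.]
 [222.  77.]
 [222.  71.]
 [223.  66.]] [ 0.48144749 -0.32482169  0.18488968]
```

View pics/w2.png

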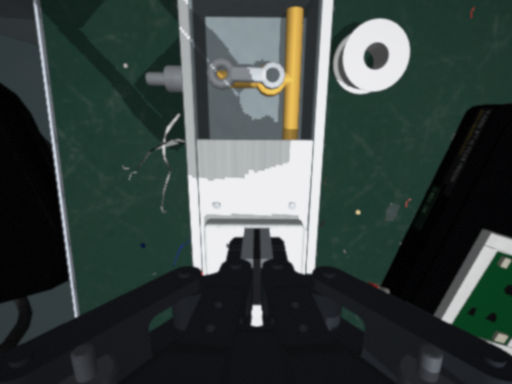

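The ring handle is uncovered: ring at (221,71), pivot at (273,74), pointing to the front with θ≈0.05–0.1. The cover's edge is at row 139. Now I'll go to the ring's right side.

Run:
```python
from h import *
print(goal((-.025,.024,.110),90),goal((-.025,.024,.052),90))
```

```text
[ 0.0647 -0.0259  0.0742 -0.008   0.0012  0.1944] [ 0.0647 -0.0259  0.1322 -0.008   0.0012  0.1944]
```

{"method": "step_arm", "body": {
  "commands": [0.022,-0.009,0,0,0,0,0.044,-0.018,0.005,0,0,0,0.065,-0.026,0.02,0,0,0,0.065,-0.026,0.04,0,0,0,0.065,-0.026,0.055,0,0,0,0.065,-0.026,0.07,0,0,0,0.065,-0.026,0.08,0,0,0,0.065,-0.026,0.085,0,0,0,0.065,-0.026,0.088,0,0,0,0.065,-0.026,0.088,0,0,0]
}}

```text
t: 8.3
tcp_pos: [0.4514, -0.2613, 0.0961]
tool_rot: [0.686, 0.728, -0.0, -0.0]
force: [0.1, 0.1, 0.2]
finger_gap: -0.0
gripper_force: 0.0
```

{"method": "step_arm", "body": {
  "commands": [0,0,0.008,0,0,0,0,0,0.014,0,0,0,0,0,0.02,0,0,0,0,0,0.026,0,0,0,0,0,0.032,0,0,0,0,0,0.038,0,0,0,0,0,0.042,0,0,0,0,0,0.044,0,0,0,0,0,0.044,0,0,0,0,0,0.044,0,0,0]
}}

```text
t: 9.3
tcp_pos: [0.4515, -0.2614, 0.0524]
tool_rot: [0.686, 0.728, -0.0, 0.0]
force: [-0.4, -0.3, -0.7]
finger_gap: -0.0
gripper_force: 0.0
```

Run:
```python
from h import *
V=np.array([.015,.060]); r=.040; D=.024
for th in range(0,91,10):
    t=np.radians(th); P=V+r*np.array([-np.cos(t),np.sin(t)])-D*np.array([np.sin(t),np.cos(t)])
    g=goal((*P,.052),90-th); print(th,P.round(3),g[:3].round(3),g[5].round(1))
from station import manip; print(manip.sense()["q"].round(2))
```

```text
0 [-0.025  0.036] [ 0.012 -0.     0.   ] 0.2
10 [-0.029  0.043] [ 0.019 -0.004  0.   ] 10.2
20 [-0.031  0.051] [ 0.027 -0.006  0.   ] 20.2
30 [-0.032  0.059] [ 0.035 -0.007  0.   ] 30.2
40 [-0.031  0.067] [ 0.043 -0.006  0.   ] 40.2
50 [-0.029  0.075] [ 0.051 -0.004  0.   ] 50.2
60 [-0.026  0.083] [ 0.059 -0.001  0.   ] 60.2
70 [-0.021  0.089] [0.065 0.004 0.   ] 70.2
80 [-0.016  0.095] [0.071 0.01  0.   ] 80.2
90 [-0.009  0.1  ] [0.076 0.016 0.   ] 90.2
[-0.74  0.68  1.83 -0.    0.64 -0.8 ]
```

Run:
```python
from h import *
V=np.array([.015,.060]); r=.032; D=.024
for th in range(0,101,5):
    t=np.radians(th); P=V+r*np.array([-np.cos(t),np.sin(t)])-D*np.array([np.sin(t),np.cos(t)])
    g=goal((*P,.052),90-th); print(th,P.round(3),g[:3].round(4),g[5].round(1))
```

```text
0 [-0.017  0.036] [0.0119 0.0079 0.0004] 0.2
5 [-0.019  0.039] [0.0148 0.0059 0.0004] 5.2
10 [-0.021  0.042] [0.0178 0.0042 0.0004] 10.2
15 [-0.022  0.045] [0.021  0.0028 0.0004] 15.2
20 [-0.023  0.048] [0.0243 0.0017 0.0004] 20.2
25 [-0.024  0.052] [0.0277 0.0008 0.0004] 25.2
30 [-0.025  0.055] [0.0311 0.0002 0.0004] 30.2
35 [-0.025  0.059] [ 0.0346 -0.      0.0004] 35.2
40 [-0.025  0.062] [0.0381 0.     0.0004] 40.2
45 [-0.025  0.066] [0.0416 0.0004 0.0004] 45.2
50 [-0.024  0.069] [0.045  0.0011 0.0004] 50.2
55 [-0.023  0.072] [0.0484 0.002  0.0004] 55.2
60 [-0.022  0.076] [0.0516 0.0032 0.0004] 60.2
65 [-0.02   0.079] [0.0548 0.0048 0.0004] 65.2
70 [-0.018  0.082] [0.0578 0.0066 0.0004] 70.2
75 [-0.016  0.085] [0.0606 0.0086 0.0004] 75.2
80 [-0.014  0.087] [0.0632 0.0109 0.0004] 80.2
85 [-0.012  0.09 ] [0.0657 0.0134 0.0004] 85.2
90 [-0.009  0.092] [0.0679 0.0161 0.0004] 90.2
95 [-0.006  0.094] [0.0698 0.019  0.0004] 95.2
100 [-0.003  0.096] [0.0715 0.022  0.0004] 100.2
```

Call A: approach to θ=0, then sweep to 45°.

{"method": "step_arm", "body": {
  "commands": [0.006,0.008,0,0,0,0,0.012,0.008,0,0,0,0,0.0148,0.006,0,0,0,5,0.0178,0.0042,0,0,0,10,0.021,0.0028,0,0,0,15,0.0243,0.0017,0,0,0,20,0.0277,0.0008,0,0,0,25,0.0311,0.0002,0,0,0,30,0.0346,0,0,0,0,35,0.0381,0,0,0,0,40]
}}

```text
t: 10.3
tcp_pos: [0.4506, -0.2242, 0.0528]
tool_rot: [0.894, 0.448, 0.001, 0.002]
force: [1.1, -2.8, -1.4]
finger_gap: 0.001
gripper_force: 1.5
```

Run:
```python
from h import *
V=np.array([.015,.060]); r=.032; D=.024
for th in range(45,96,5):
    t=np.radians(th); P=V+r*np.array([-np.cos(t),np.sin(t)])-D*np.array([np.sin(t),np.cos(t)])
    g=goal((*P,.052),90-th); print(th,g[:3].round(4),g[5].round(1))
```

```text
45 [ 0.0028 -0.0035  0.0008] 5.0
50 [ 0.0058 -0.0052  0.0007] 10.0
55 [ 0.009  -0.0067  0.0007] 15.0
60 [ 0.0123 -0.0078  0.0007] 20.0
65 [ 0.0157 -0.0087  0.0007] 25.0
70 [ 0.0191 -0.0093  0.0007] 30.0
75 [ 0.0226 -0.0095  0.0007] 35.0
80 [ 0.0261 -0.0095  0.0007] 40.0
85 [ 0.0296 -0.0091  0.0007] 45.0
90 [ 0.033  -0.0085  0.0007] 50.0
95 [ 0.0364 -0.0076  0.0007] 55.0
```

{"method": "step_arm", "body": {
  "commands": [0.0028,-0.0035,0,0,0,5,0.0058,-0.0052,0,0,0,10,0.009,-0.0067,0,0,0,15,0.0123,-0.0078,0,0,0,20,0.0157,-0.0087,0,0,0,25,0.0191,-0.0093,0,0,0,30,0.0226,-0.0095,0,0,0,35,0.0261,-0.0095,0,0,0,40,0.0296,-0.0091,0,0,0,45,0.033,-0.0085,0,0,0,50]
}}

```text
t: 11.3
tcp_pos: [0.4622, -0.1918, 0.0526]
tool_rot: [1.0, 0.029, 0.0, 0.001]
force: [-0.9, -2.1, -0.0]
finger_gap: 0.001
gripper_force: 1.2
```

Run:
```python
from h import *
print(goal((-.009,.092,.052),0))
```

```text
[ 0.0012  0.001   0.0006  0.0772 -0.015   0.0566]
```

{"method": "step_arm", "body": {
  "commands": [0.001,0,0,0,0,0,0.002,0,0,0,0,0,0.003,0,0,0,0,0,0.004,0,0,0,0,0,0.005,0,0,0,0,0,0.005,0,0,0,0,0,0.005,0,0,0,0,0,0.005,0,0,0,0,0,0.005,0,0,0,0,0,0.005,0,0,0,0,0]
}}

```text
t: 12.3
tcp_pos: [0.4649, -0.1908, 0.0523]
tool_rot: [1.0, 0.031, -0.002, -0.001]
force: [-6.3, -1.8, 3.8]
finger_gap: -0.0
gripper_force: 3.3
```

{"method": "step_arm", "body": {
  "commands": [0.001,0,0,0,0,0,0.002,0,0,0,0,0,0.003,0,0,0,0,0,0.004,0,0,0,0,0,0.004,0,0,0,0,0,0.004,0,0,0,0,0,0.004,0,0,0,0,0,0.004,0,0,0,0,0,0.004,0,0,0,0,0,0.004,0,0,0,0,0]
}}

```text
t: 13.3
tcp_pos: [0.4653, -0.1905, 0.0522]
tool_rot: [0.999, 0.032, -0.006, -0.002]
force: [-15.5, -7.6, 8.1]
finger_gap: -0.005
gripper_force: 8.1
```

At the stop. I'll back off, rise, and take a look.

{"method": "step_arm", "body": {
  "commands": [-0.008,0,0,0,0,0,-0.016,0,0,0,0,0,-0.022,0,0,0,0,0,-0.022,0,-0.01,0,0,0,-0.022,0,-0.03,0,0,0,-0.022,0,-0.05,0,0,0,-0.022,0,-0.075,0,0,0,-0.022,0,-0.1,0,0,0,-0.022,0,-0.125,0,0,0,-0.022,0,-0.15,0,0,0]
}}

```text
t: 14.3
tcp_pos: [0.4494, -0.1923, 0.2042]
tool_rot: [1.0, 0.03, 0.001, 0.0]
force: [-0.2, -0.5, -0.1]
finger_gap: -0.006
gripper_force: 0.0
```

{"method": "step_arm", "body": {
  "commands": [-0.01,0.01,-0.01,0,0,0,-0.025,0.025,-0.02,0,0,0,-0.04,0.04,-0.03,0,0,0,-0.055,0.055,-0.03,0,0,0,-0.06,0.07,-0.03,0,0,0,-0.06,0.08,-0.03,0,0,0,-0.06,0.08,-0.03,0,0,0,-0.06,0.08,-0.03,0,0,0,-0.06,0.08,-0.03,0,0,0,-0.06,0.08,-0.03,0,0,0]
}}

```text
t: 15.3
tcp_pos: [0.3941, -0.2751, 0.2321]
tool_rot: [1.0, 0.031, -0.0, -0.0]
force: [0.1, 0.7, 0.1]
finger_gap: 0.004
gripper_force: 0.0
```

Run:
```python
from h import *
from station import manip; import cv2
s=manip.sense();p=manip.snapshot("wrist");t=manip.snapshot("top")["pixels"][160:270,270:430]
cv2.imwrite("pics/w3.png",np.vstack([cv2.resize(p["pixels"],(400,300)),cv2.resize(t,(400,275),interpolation=cv2.INTER_CUBIC)]))
print(s["tcp_pos"],wproj(p,s,W(BOX,[(.015,.06,.065),(.015,.104,.065)]))*400/512)
```

```text
[ 0.39408363 -0.27513835  0.23209497] [[165.40036432  63.92683094]
 [131.47287736  63.76900059]]
```

View pics/w3.png

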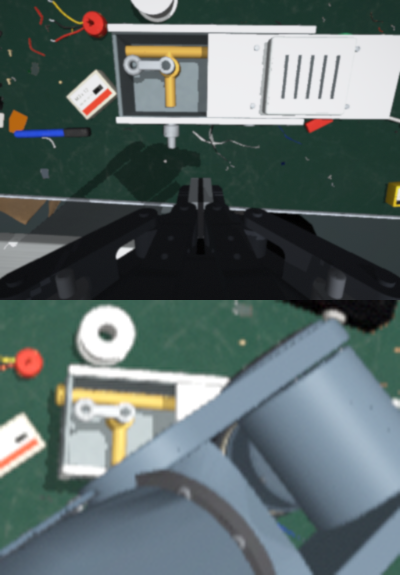

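The wrist view shows the handle lying across its pipe, with the pivot at (169,65) and the ring at (131,65). The cover is fully right, and the other things are in place.

```bash
python3 -c "
from station import manip
print(manip.sign_off())"
```

```text
the job is handed in; nothing more can be done
None
```

The cover is pushed fully right to its stop, the ring-ended handle is turned clockwise to its stop across its pipe, and the job was handed in at about 15 s; the plain handle and loose items were not touched.

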